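Bring the tube camera to its focus stop

ROBOT

A 6-joint arm with a two-finger parallel gripper is mounted at the origin on the work surface. World frame = base frame: x ahead of the robot, y to its left, z up, the work surface at z = 0. Lengths are in m, angles in degrees, forces in N, time in s.
With the tool pointing down it reaches from about 0.225 to 0.875 m from the base axis. Payload 3.4 kg.
Tool frame: the origin (TCP) lies at the very end of the fingers, on their centre line; the grasp point (between the pads) lies behind it (ctrl.hold_point_z is the z of the grasp point in the tool frame, in m); z points along the fingers, y is the line along which they close (so a half turn about z gives the same grasp; the last joint's range is limited). The gripper opens to 85 mm and grips with 20 to 120 N. Pads are 22 mm wide; open, the fingers measure 114 mm over their backs; the gripper's body (76 mm by 85 mm) begins 54 mm behind the grasp point. The pads swing forward as they close: fully open they stand 13 mm farther back than shut.
Start: joints at [61.192, 15.808, 86.224, -0, 77.962, -6.933], TCP at [0.214, 0.534, 0.231] pointing down, gripper open.
Joint ranges: [-165.64, 165.64], [-43.16, 119.46], [12.63, 154.43], [-67.54, 247.53], [6.08, 155.33], [-154.97, 154.97]. Speed limits (degrees/s): [147.25, 147.25, 180, 180, 180, 180].

INTERFACE

Orientations are given as [roll, pitch, yaw] about the fixed x, y, z axes, in that order (R = Rz(yaw) Ry(pitch) Rx(roll)).
In Python, from rig import ctrl, vision gives the robot as it stands.
- The arm moves only by the shell command python3 -m inch 'ROWS' [FORCE]. ROWS is text: rows parted by semicolons, each of 5 numbers parted by spaces: the finger opening in m, from 0 to 0.0854, then the shift along the tool's x, y, z in m, then the turn about the tool's z in units of 8 degrees (1.0 is 8 degrees). In form: hand dx dy dz yaw; .... A call has 1 to 5 rows; each row shifts and turns the commanded pose from where the row before left it, along the tool's axes as they then stand; what a row does not reach is not made up. A row lasts 1/10 s, in which the tool goes at most 50 mm and 8.59 degrees, less where a joint would pass 70% of its speed; a pose out of reach is approached as far as the arm can. A call is refused whole if a number of a shift passes 0.05 or a number of a turn 1, either way. A call with a gripper value outside its range is refused whole. The fingers move at their own pace and stop on an object; FORCE is the grip in N (left out, the last holds). Time passes only in rows, so rows that do not move let the fingers close. It gives the time, the measured TCP pose, the force, the opening and the grip force at its end, in the units of the state.
- ctrl.observe(): the state, without advancing time (a new reading comes with each control period).
- vision.get_image(name): name is "scene" or "side" or "wrist"; returns a dict with "pixels" (420x560x3 uint8, red, green, blue), "depth" (420x560 float32, m along the optical axis (not along the pixel's ray), 0 where there is no reading), "fov_y" (degrees; the focal length in pixels is half the picture's height over the tangent of half this angle, whatever the lens; pixels are square), "cx", "cy" (the principal point, pixels), "k1" (the pictures are not rectified: a ray, as slopes to the right and down, at radius r is drawn at 1 + k1 r^2 times it, then the intrinsics apply), "world_from_camera" (4x4, takes a point from camera to world coordinates). Camera axes: x right, y up, looking along -z (the intrinsics and any distortion apply to the point x, -y, -z); pixel columns grow to the right and rows downward; lengths in m; the calibration is good to about 2 mm. A picture is of the moment at which its call begins.
- ctrl.job_done(): hands the job in; it is judged then, once.
The state is a dict: "time_s": time; "joint_pos": joint angles; "qvel": joint speeds; "joint_efforts": joint torques, N m; "tool_pos": TCP position; "ee_rot": TCP orientation; "ft_force": force on the tool from outside, world axes, zero at the start; "wrist_torque": the same for the moment, N m; "finger_gap": finger opening in m; "gripper_force": force on a finger pad.
Only numpy, scipy, OpenCV 4.12 (cv2) and the standard library are available. Lean on these libraries where they do the work, as an engineer would, in place of code of your own. Each camera call takes 0.05 s, during which the arm holds its last target. There are 200 camera calls.

TASK

Set the tube camera to its focus position: with a fingertip press down the blue paddle in the middle of the camera carriage to free its brake and, keeping it pressed, gently push the carriage along the rail until it rests against the red stop, then lift off so that the brake holds it there. Do not drag the carriage with its brake on, do not shift the red stop, do not touch the camera, and leave the other things on the bench where they are.

Things in the scene. Friction and masses are not known exactly. Their poses are not given: they have to be found in the camera images.
- stand: Imaging stand, fixed: level aluminium rail 50 mm wide (x), 470 mm long (y = -200 to +270 mm), top 40 mm above the bench; origin on the bench under the rail's centre line. Its +y runs along the rail to a capped tube (y = 205 mm, 174 mm high) and light panel (y = 258 mm, 116 mm wide, 166 mm high): the way the carriage must go. Its -x side is the robot's.
- carriage (a joint): Travel of the dark steel carriage along the rail's +y (m), limits -0.02 to 0.155; its centre is at y = -100 mm + this in the stand's frame. 60 mm wide, 140 long, deck 52.5 mm above the bench. On it along y from its centre: blue paddle -23 to +23 mm, camera from +42, grey box (16 mm high) -67 to -41. The brake holds it with 7 to 11 N; with the paddle pressed it slides with 1 to 2 N.
- paddle (a joint): How far the blue paddle is pressed down (m): 0 released, 0.008 at its hard end. A spring holds it up: it begins to move at about 12 N and takes about 15 N at its end. The brake is free from 0.001 on. Let go, it springs up and brakes again.
- paddle_top (a point): Centre of the blue paddle's ribbed flat top, 36 mm wide (stand's x) by 46 mm long (stand's y), 64.5 mm above the bench when released, 12 mm above the carriage's deck. Moves with paddle and carriage.
- carriage_nose (a point): Middle of the upper front edge of the carriage, 70 mm ahead (stand's +y) of the paddle's centre, 52.5 mm above the bench. The flat front face below it meets the red stop.
- stop_face (a point): Middle of the upper edge of the red stop's face towards the carriage. The red clamp straddles the rail: 68 mm wide, 18 mm long, top 50.5 mm above the bench, black thumbscrew on its -x side; it slips on the rail above about 45 N. The carriage touches it when carriage_nose and stop_face have the same y in the stand's frame. Gap at the start 45 to 130 mm.
- camera: White cube camera (30 mm) with black lens and ring light (42 mm across) fixed on the carriage's front half: rear face 42 mm ahead of the paddle's centre, top 92 mm above the bench, lens overhanging the carriage's front by 38 mm, passing above the red stop. Origin on the deck at the carriage's centre. Not to be touched.
- tip_box: Loose box of yellow pipette tips, 82 x 122 x 58 mm, origin under its centre, on the far side (+x) of the rail. Bystander.
- microplate: Loose white 96-well plate, 86 x 128 x 14 mm, origin under its centre, on the far side of the rail. Bystander.
- vial: Loose amber vial with black cap, 32 mm across, 66 mm tall, origin under its centre, on the robot's side of the rail. Bystander.
- pipette: Loose blue and white hand pipette lying on the bench, about 270 mm long along its y, 30 mm thick, origin on the bench under its middle, on the robot's side of the rail. Bystander.
- tube_rack: White wire rack with black-capped tubes, 86 x 126 x 155 mm, origin under its centre, fixed, beyond the light panel.

How it is judged (in metres and radians):
On the way, in this order (a step that is already met when the one before it is completed fails the run):
1. the blue paddle is pressed and the brake is free, the carriage still well short of the stop (value of joint paddle above 0.001 m and y of carriage_nose in the frame of stop_face below -0.02 m), for 0.1 s.
2. with the paddle pressed, the carriage is pushed against the red stop (value of joint paddle above 0.001 m and y of carriage_nose in the frame of stop_face above -0.003 m), for 0.1 s.
At the end, for the whole second after the job is handed in: The carriage's nose rests against the red stop within 3 mm, the carriage is still, the blue paddle is up again (brake on), the red stop has not shifted by 4 mm, and tip box, microplate, vial and pipette are within 15 mm of where they stood (y of carriage_nose in the frame of stop_face between -0.003 and 0.003 m and value of joint paddle below 0.0007 m and velocity of joint carriage between -0.003 and 0.003 m/s and distance of stop_face from where it was at the start of the episode below 0.004 m and distance of each of tip_box, microplate, vial, pipette from where it was at the start of the episode below 0.015 m); the robot touches nothing.
It fails at once if the carriage is dragged along with its brake on (paddle up, over 4 mm from its start, not yet at the stop, faster than 10 mm/s) (value of joint paddle below 0.0003 m and (velocity of joint carriage above 0.01 m/s or velocity of joint carriage below -0.01 m/s) and distance of carriage_nose from where it was at the start of the episode above 0.004 m and y of carriage_nose in the frame of stop_face below -0.003 m).
It fails at once if the red stop is shifted by 4 mm or more (distance of stop_face from where it was at the start of the episode above 0.004 m).
It fails at once if the camera or its lens is touched (over 2 N) (contact force between any of the fingers, the arm and camera above 2 N).
It fails at once if a bystander is moved or lifted by 15 mm or more (distance of any of tip_box, microplate, vial, pipette from where it was at the start of the episode above 0.015 m).
It fails at once if a bystander is tipped over (angle between any of vial, tip_box's own z axis and vertical above 0.5 rad).
It also fails if it takes over 38 s, if anything falls off the work surface, if the arm or the gripper's body presses on something with over 40 N, if the wrist force passes 120 N, or if a joint passes its speed limit or range.

## Working session

There is one attempt and no reset: what is moved stays moved. The work goes in short steps, Python scripts to look and compute and a shell command to move; the robot and the scene stay as the last step left them, time stands still between calls to the robot, and variables do not carry over. Pictures are saved under pics/ and viewed, at most 10 in all, crops included, and the job is handed in when it is done.

```bash
mkdir -p pics; cat > h.py <<'E'
import numpy as np, cv2
from rig import ctrl, vision
def grab(n,f):
    d=vision.get_image(n); cv2.imwrite(f'pics/{f}.png',d['pixels'][:,:,::-1]); np.save(f'pics/{f}.npy',d,allow_pickle=True); return d
def pt(d,u,v,z=None):
    "world point at pixel, by depth or by plane height z"
    H=d['pixels'].shape[0]; f=H/2/np.tan(np.radians(d['fov_y'])/2)
    a=np.array([(u-d['cx'])/f,(v-d['cy'])/f]); s=a.copy()
    for _ in range(20): s=a/(1+d['k1']*(s@s))
    T=d['world_from_camera']; r=np.array([s[0],-s[1],-1.])
    R=T[:3,:3]@r; o=T[:3,3]
    if z is None: k=float(d['depth'][int(round(v)),int(round(u))])
    else: k=(z-o[2])/R[2]
    return o+k*R
def load(f): return np.load(f'pics/{f}.npy',allow_pickle=True).item()
E
python3 - <<'E'
from h import *
s=ctrl.observe(); print(s['time_s'],s['tool_pos'],s['ee_rot'],s['finger_gap'],s['ft_force'])
for n in('scene','side','wrist'): grab(n,n+'0')
a=[cv2.imread(f'pics/{n}0.png') for n in('scene','side','wrist')]
E
```

```text
0.0 [0.2139888  0.53312147 0.23042304] [-1.79893863e+02 -1.15186182e-02  1.58124418e+02] 0.08531263469893054 [-1.21763653 -0.66297907  0.43906677]
```

View pics/scene0.png

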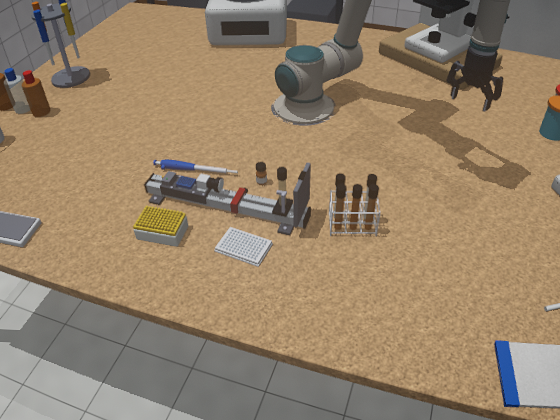

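View pics/side0.png

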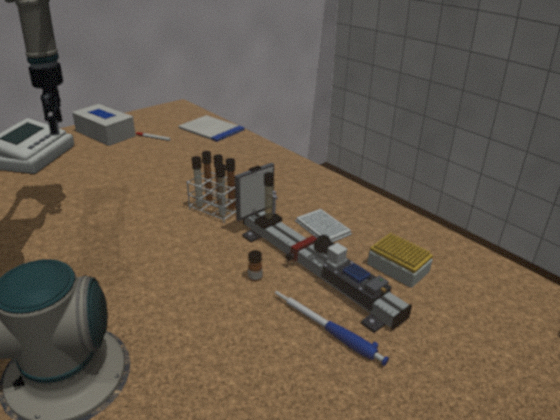

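View pics/wrist0.png

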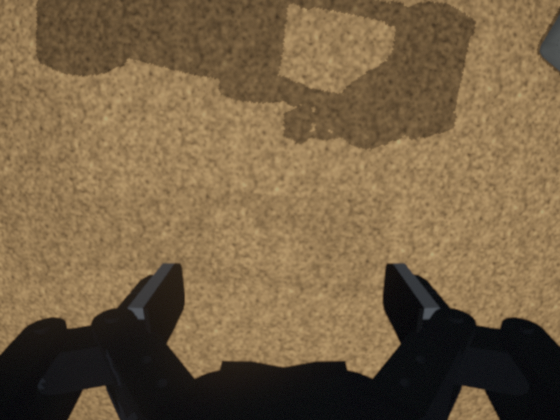

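The scene view shows the rail from about (150,188) to (300,220), with the paddle near (187,183) and the red stop near (238,200). In the side view the paddle is near (362,274) and the stop near (303,245). The arm is well away from all of it. I'll enlarge both.

```bash
python3 - <<'E'
from h import *
a=cv2.imread('pics/scene0.png')[150:240,140:320]; b=cv2.imread('pics/side0.png')[200:340,230:420]
cv2.imwrite('pics/c1.png',np.vstack([cv2.resize(a,(720,360),interpolation=2)]))
cv2.imwrite('pics/c2.png',cv2.resize(b,(760,560),interpolation=2))
E
```

```text
(no output)
```

View pics/c1.png

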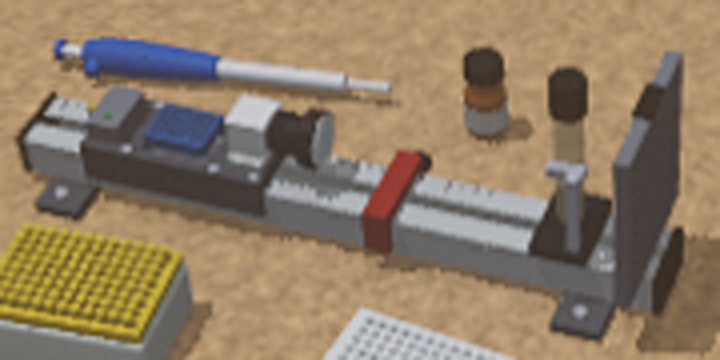

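View pics/c2.png

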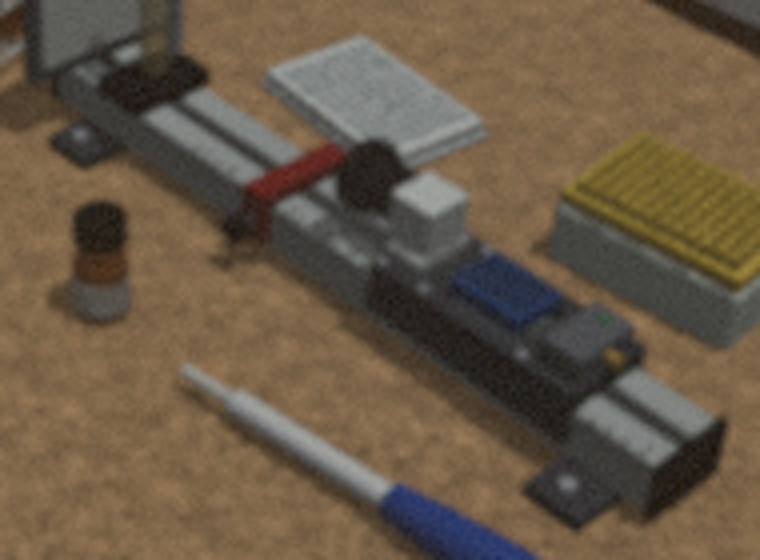

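```bash
python3 - <<'E'
from h import *
S=load('scene0');D=load('side0')
A=lambda x,y:(140+(x+.5)/4-.5,150+(y+.5)/4-.5)
B=lambda x,y:(230+(x+.5)/4-.5,200+(y+.5)/4-.5)
def show(n,d,f,L,z):
    P=[pt(d,*f(*p),z) for p in L]; print(n,np.round(P,4)[:,:2].tolist(),'mean',np.round(np.mean(P,0),4), 'depthpt',np.round(pt(d,*f(*np.mean(L,0))),4))
show('pad S',S,A,[(163,104),(224,118),(207,152),(145,138)],.0645)
show('pad D',D,B,[(490,254),(560,291),(518,325),(455,284)],.0645)
show('stop S',S,A,[(398,152),(364,217)],.0505)
show('stop D',D,B,[(264,207),(348,160)],.0505)
show('noseS',S,A,[(265,190)],.0525)
show('noseD',D,B,[(370,264)],.0525)
show('railS near edge',S,A,[(30,145),(525,230)],.04)
show('railD near edge',D,B,[(575,425),(650,470),(60,85),(145,118)],.04)
# axis from depth: red blob
E
```

```text
pad S [[0.5469, -0.1987], [0.5477, -0.1502], [0.5838, -0.1456], [0.5836, -0.1939]] mean [ 0.5655 -0.1721  0.0645] depthpt [ 0.5614 -0.1748  0.0602]
pad D [[0.5706, -0.1536], [0.5756, -0.1974], [0.5384, -0.2015], [0.5378, -0.159]] mean [ 0.5556 -0.1779  0.0645] depthpt [ 0.5505 -0.1818  0.0693]
stop S [[0.5299, -0.027], [0.5977, -0.0238]] mean [ 0.5638 -0.0254  0.0505] depthpt [ 0.5652 -0.0249  0.0514]
stop D [[0.5189, -0.0342], [0.5872, -0.0311]] mean [ 0.553  -0.0327  0.0505] depthpt [ 0.5559 -0.0292  0.047 ]
noseS [[0.5954, -0.0978]] mean [ 0.5954 -0.0978  0.0525] depthpt [ 0.5849 -0.1042  0.0415]
noseD [[0.5269, -0.1092]] mean [ 0.5269 -0.1092  0.0525] depthpt [ 0.5276 -0.1086  0.0518]
railS near edge [[0.5912, -0.2875], [0.5665, 0.0791]] mean [ 0.5789 -0.1042  0.04  ] depthpt [ 0.5795 -0.0972  0.0411]
railD near edge [[0.5271, -0.2522], [0.5307, -0.2957], [0.515, 0.1491], [0.5331, 0.0878]] mean [ 0.5265 -0.0777  0.04  ] depthpt [ 0.5324 -0.0959  0.0343]
```

```bash
python3 -m inch '0 -.034 -.031 0 0;0 -.034 -.031 0 0;0 -.034 -.031 0 0;0 -.034 -.031 0 0;0 -.034 -.031 0 0' 60; python3 -m inch '0 -.034 -.031 0 0;0 -.034 -.031 0 0;0 -.034 -.031 0 0;0 -.034 -.031 0 0;0 -.034 -.031 0 0'; python3 -m inch '0 0 0 0 1;0 0 0 0 1;0 0 0 0 1;0 0 0 0 1;0 0 0 0 1';python3 -m inch '0 0 0 0 1;0 0 0 0 1;0 0 0 0 1;0 0 0 0 .3;0 0 0 0 0'
```

```text
time_s: 0.65
tool_pos: [0.3145, 0.3247, 0.2311]
ee_rot: [-180.0, 0.0, 158.2]
ft_force: [0.6, -0.3, -0.6]
finger_gap: 0.0117
gripper_force: 0.0
time_s: 1.15
tool_pos: [0.4146, 0.1175, 0.2313]
ee_rot: [180.0, 0.0, 158.1]
ft_force: [0.6, 1.6, -0.3]
finger_gap: -0.0
gripper_force: 0.0
time_s: 1.65
tool_pos: [0.4141, 0.1191, 0.2311]
ee_rot: [-180.0, -0.0, 117.8]
ft_force: [-0.3, -0.1, 0.3]
finger_gap: -0.0004
gripper_force: 0.0
time_s: 2.15
tool_pos: [0.4141, 0.1192, 0.2311]
ee_rot: [-180.0, -0.0, 91.7]
ft_force: [-0.2, 0.1, 0.7]
finger_gap: -0.0002
gripper_force: 0.0
```

```bash
python3 -m inch '0 -.043 .02 0 0;0 -.043 .02 0 0;0 -.043 .02 0 0;0 -.043 .02 0 0;0 -.043 .02 0 0'; python3 -m inch '0 -.043 .02 0 0;0 -.043 .019 0 0;0 0 0 0 0;0 0 0 0 0'; python3 -c "
from h import *
grab('wrist','w1')"
```

```text
time_s: 2.65
tool_pos: [0.5212, -0.0944, 0.2312]
ee_rot: [180.0, -0.0, 91.8]
ft_force: [1.5, 1.1, 0.3]
finger_gap: -0.0001
gripper_force: 0.0
time_s: 3.05
tool_pos: [0.5621, -0.1782, 0.2303]
ee_rot: [-179.9, -0.1, 91.7]
ft_force: [-0.5, 0.4, -0.4]
finger_gap: -0.0
gripper_force: 0.0
```

View pics/w1.png

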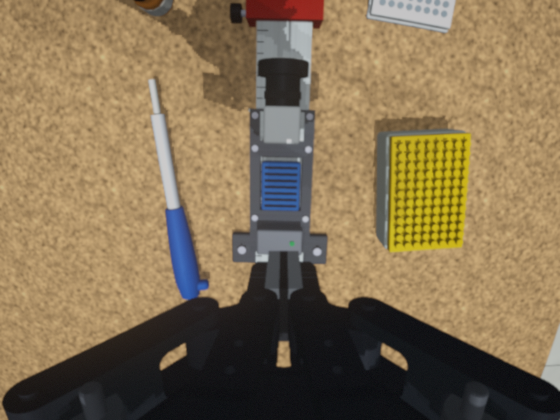

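The wrist view looks along the rail. Paddle corners are (262,158) to (300,211), the carriage front edge is at row 110, and the red stop's lower edge is at about row 22, columns 247–323.

```bash
python3 - <<'E'
from h import *
d=load('w1'); px=d['pixels'].astype(int)
print('red col 300 rows',[(r,px[r,300].tolist()) for r in range(4,30,2)])
b=(px[:,:,2]>px[:,:,0]+40)&(px[:,:,2]>60); b[:,:240]=0; b[250:]=0; ys,xs=np.nonzero(b); print('blue',xs.min(),xs.max(),ys.min(),ys.max())
for n,u,v,z in [('padTL',262,158,.0645),('padTR',300,158,.0645),('padBL',262,211,.0645),('padBR',300,211,.0645),('pad',281,184.5,.0645),('noseL',249,110,.0525),('noseR',315,110,.0525),('stopL',247,12,.0505),('stopR',323,12,.0505),('stopR22',323,22,.0505)]:
    print(n,np.round(pt(d,u,v,z),4),np.round(pt(d,u,v),4))
E
```

```text
red col 300 rows [(4, [150, 39, 31]), (6, [151, 38, 32]), (8, [152, 40, 32]), (10, [152, 41, 34]), (12, [153, 42, 34]), (14, [153, 42, 33]), (16, [153, 42, 34]), (18, [140, 38, 33]), (20, [92, 58, 56]), (22, [163, 166, 168]), (24, [184, 191, 193]), (26, [185, 192, 194]), (28, [184, 191, 193])]
blue 261 300 162 210
padTL [ 0.5423 -0.1491  0.0645] [ 0.5409 -0.1523  0.0403]
padTR [ 0.5767 -0.1481  0.0645] [ 0.578  -0.1513  0.0394]
padBL [ 0.5429 -0.1991  0.0645] [ 0.5422 -0.2026  0.0529]
padBR [ 0.5788 -0.1981  0.0645] [ 0.5795 -0.2016  0.0525]
pad [ 0.5602 -0.1731  0.0645] [ 0.5602 -0.1731  0.0645]
noseL [ 0.5291 -0.1071  0.0525] [ 0.5291 -0.1071  0.0521]
noseR [ 0.5893 -0.1054  0.0525] [ 0.594  -0.1048 -0.0007]
stopL [ 0.5265 -0.0233  0.0505] [ 0.5264 -0.0231  0.0499]
stopR [ 0.5926 -0.0214  0.0505] [ 0.5927 -0.0211  0.0494]
stopR22 [ 0.593  -0.0297  0.0505] [ 5.98e-01 -1.74e-02  2.00e-04]
```

Paddle and TCP line up to within 4 mm, the tool's x axis lies along the rail, and the gap is about 78 mm. I'll go down.

```bash
python3 -m inch '0 0 -.002 .04 0;0 0 0 .04 0;0 0 0 .04 0;0 0 0 .03 0;0 0 0 0 0'; python3 -m inch '0 0 0 .004 0;0 0 0 .004 0;0 0 0 .004 0;0 0 0 0 0;0 0 0 0 0'
```

```text
time_s: 3.6
tool_pos: [0.5563, -0.1742, 0.0776]
ee_rot: [-179.5, -0.3, 91.8]
ft_force: [-0.8, 0.4, 0.4]
finger_gap: -0.0002
gripper_force: 0.0
time_s: 4.1
tool_pos: [0.5606, -0.1776, 0.0699]
ee_rot: [179.9, 0.0, 91.7]
ft_force: [-0.3, 0.2, -0.3]
finger_gap: 0.0
gripper_force: 0.0
```

```bash
python3 -m inch '0 0 0 .003 0;0 0 0 .002 0;0 0 0 0 0;0 0 0 0 0'; python3 -m inch '0 0 0 .002 0;0 0 0 .002 0;0 0 0 0 0;0 0 0 0 0'
```

```text
time_s: 4.5
tool_pos: [0.5605, -0.1776, 0.0646]
ee_rot: [180.0, 0.0, 91.7]
ft_force: [-0.3, -0.5, 3.0]
finger_gap: 0.0002
gripper_force: 1.6
time_s: 4.9
tool_pos: [0.5605, -0.1777, 0.0621]
ee_rot: [179.9, 0.0, 91.7]
ft_force: [-3.2, 0.2, 12.2]
finger_gap: -0.0002
gripper_force: 6.2
```

```bash
python3 -m inch '0 0 0 .002 0;0 0 0 .001 0;0 0 0 0 0;0 0 0 0 0'
```

```text
time_s: 5.3
tool_pos: [0.5606, -0.1778, 0.0593]
ee_rot: [179.9, 0.1, 91.7]
ft_force: [-3.7, 0.8, 13.5]
finger_gap: 0.0001
gripper_force: 6.8
```

```bash
python3 -m inch '0 .002 0 0 0;0 .003 0 0 0;0 .004 0 0 0;0 .004 0 0 0;0 .004 0 0 0'; python3 -m inch '0 .004 0 0 0;0 .004 0 0 0;0 .004 0 0 0;0 .004 0 0 0;0 .004 0 0 0'
```

```text
time_s: 5.8
tool_pos: [0.5605, -0.1614, 0.0595]
ee_rot: [179.9, 0.1, 91.7]
ft_force: [-3.3, -1.2, 14.2]
finger_gap: -0.0002
gripper_force: 6.7
time_s: 6.3
tool_pos: [0.5603, -0.1415, 0.0596]
ee_rot: [179.8, 0.1, 91.7]
ft_force: [-2.8, -0.7, 14.4]
finger_gap: -0.0002
gripper_force: 6.7
```

Drag is only about 1 N, so the brake is free and the carriage should be following the finger. About 42 mm remains.

```bash
python3 -m inch '0 .004 0 0 0;0 .004 0 0 0;0 .004 0 0 0;0 .004 0 0 0;0 .004 0 0 0'; python3 -m inch '0 .003 0 0 0;0 .003 0 0 0;0 .003 0 0 0;0 .002 0 0 0;0 .002 0 0 0'; python3 -c "
from h import *
grab('wrist','w2')"
```

```text
time_s: 6.8
tool_pos: [0.5602, -0.1215, 0.0597]
ee_rot: [179.8, 0.1, 91.7]
ft_force: [-1.0, -1.5, 13.1]
finger_gap: -0.0001
gripper_force: 6.7
time_s: 7.3
tool_pos: [0.5602, -0.1085, 0.0598]
ee_rot: [179.7, 0.1, 91.7]
ft_force: [-0.7, -1.6, 13.5]
finger_gap: 0.0002
gripper_force: 6.7
```

View pics/w2.png

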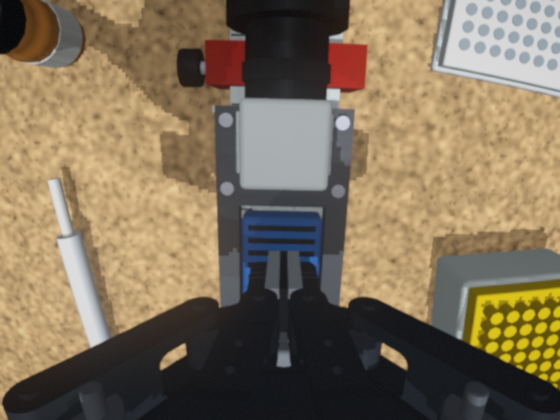

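The carriage has followed. Its front edge is at row 105 and the stop's near edge at about row 88, which leaves roughly 9 mm. I'll close that slowly and watch the y force.

```bash
python3 -m inch '0 .002 0 0 0;0 .002 0 0 0;0 .001 0 0 0;0 .001 0 0 0;0 .001 0 0 0'; python3 -m inch '0 .001 0 0 0;0 .001 0 0 0;0 .001 0 0 0;0 0 0 0 0'
```

```text
time_s: 7.85
tool_pos: [0.5601, -0.1015, 0.0598]
ee_rot: [179.7, 0.1, 91.7]
ft_force: [-0.9, 0.0, 13.2]
finger_gap: -0.0002
gripper_force: 6.7
time_s: 8.25
tool_pos: [0.5601, -0.0999, 0.0599]
ee_rot: [179.7, 0.3, 91.8]
ft_force: [-1.4, -4.4, 13.1]
finger_gap: 0.0001
gripper_force: 6.7
```

```bash
python3 -m inch '0 .001 0 0 0;0 .001 0 0 0;0 0 0 0 0'; python3 -m inch '0 0 0 0 0;0 0 0 0 0'
```

```text
time_s: 8.55
tool_pos: [0.5602, -0.0993, 0.0601]
ee_rot: [179.7, 0.4, 91.8]
ft_force: [-1.6, -8.3, 12.8]
finger_gap: 0.0
gripper_force: 6.6
time_s: 8.75
tool_pos: [0.5602, -0.0993, 0.0601]
ee_rot: [179.7, 0.4, 91.8]
ft_force: [-2.0, -8.1, 12.6]
finger_gap: 0.0002
gripper_force: 6.6
```

The y force rose to 8 N while the tool stopped, after 78 mm of travel, so the carriage is on the stop. I'll ease the side load and lift straight up.

```bash
python3 -m inch '0 -.001 0 0 0;0 0 0 -.003 0;0 0 0 -.003 0;0 0 0 -.004 0;0 0 0 -.01 0'; python3 -m inch '0 0 0 -.03 0;0 0 0 -.04 0;0 0 0 -.04 0;0 0 0 -.02 0;0 0 0 0 0'; python3 -m inch '0 -.04 0 0 0;0 -.04 0 0 0;0 0 0 0 0;0 0 0 0 0'; python3 -c "
from h import *
grab('wrist','w3')"
```

```text
time_s: 9.25
tool_pos: [0.5566, -0.096, 0.0765]
ee_rot: [-179.8, -0.1, 91.7]
ft_force: [-0.4, 0.4, -0.1]
finger_gap: -0.0001
gripper_force: 0.0
time_s: 9.75
tool_pos: [0.5597, -0.0968, 0.211]
ee_rot: [179.6, 0.1, 91.7]
ft_force: [0.1, 1.0, -0.1]
finger_gap: 0.0001
gripper_force: 0.0
time_s: 10.15
tool_pos: [0.5593, -0.1765, 0.2055]
ee_rot: [-179.8, -0.1, 91.6]
ft_force: [-0.1, -0.0, -1.0]
finger_gap: 0.0001
gripper_force: 0.0
```

View pics/w3.png

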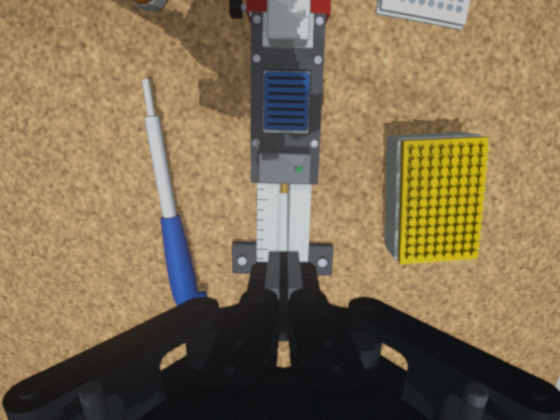

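The carriage front meets the red stop at row 12 with no gap visible, the paddle is up, the bystanders stand where they were, and the arm is clear.

```bash
python3 -c "
from rig import ctrl
print(ctrl.job_done())"
```

```text
the job is handed in; nothing more can be done
None
```

The carriage was pushed 78 mm with the paddle held down until it met the red stop, then released with the paddle up and the arm clear, and the job is handed in; no verdict was returned.

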